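Index the notched hub flange to its dowel pin

ROBOT

A 6-joint arm with a two-finger parallel gripper is mounted at the origin on the work surface. World frame = base frame: x ahead of the robot, y to its left, z up, the work surface at z = 0. Lengths are in m, angles in rad, forces in N, time in s.
With the tool pointing down it reaches from about 0.25 to 0.775 m from the base axis. Payload 4 kg.
Tool frame: the origin (TCP) lies at the very end of the fingers, on their centre line; the grasp point (between the pads) lies 19 mm behind it; z points along the fingers, y is the line along which they close (so a half turn about z gives the same grasp; the last joint's range is limited). The gripper opens to 94 mm and grips with 3 to 60 N. Pads are 16 mm wide; open, the fingers measure 119 mm over their backs; the gripper's body (75 mm by 177 mm) begins 78 mm behind the grasp point.
Start: joints at [1.073, 0.087, 1.371, -0, 1.684, -0.103], TCP at [0.212, 0.508, 0.206] pointing down, gripper open.
Joint ranges: [-3.1, 3.1], [-0.76, 2.03], [0.27, 2.55], [-1.08, 4.22], [0.17, 2.65], [-2.57, 2.57]. Speed limits (rad/s): [2.79, 2.79, 3.14, 3.14, 3.14, 3.14].

INTERFACE

Orientations are given as [roll, pitch, yaw] about the fixed x, y, z axes, in that order (R = Rz(yaw) Ry(pitch) Rx(roll)).
In Python, from bench import robot gives the robot as it stands. The module is installed in compiled form; this text tells all that it offers.
- The arm moves only by the tool move_arm, never from a script. Its argument "deltas" is one flat list of numbers, 7 for each row, row after row: the turn, a rotation vector about the tool's x, y, z in rad, then the shift along the tool's x, y, z in cm, then the closure, from -1 (fully open) to 1 (shut). A call has 1 to 8 rows; each row is the pose to reach, as a shift and turn from the pose commanded when the call began, along the tool's axes at that moment; what a row does not reach only later rows make up. A row lasts 1/10 s, in which the tool goes at most 50 mm and 8.59 degrees, less where a joint would pass 70% of its speed; a pose out of reach is approached as far as the arm can. A call with a gripper value outside its range is refused whole. The fingers move at their own pace and stop on an object; the grip force is fixed at half the most. Time passes only in rows, so rows that repeat a pose let the fingers close. It gives the time, the measured TCP pose, the force, the opening and the grip force at its end, in the units of the state.
- robot.get_obs(): the state, without advancing time (a new reading comes with each control period).
- robot.snapshot(name): name is "scene" or "top" or "wrist"; returns a dict with "image" (480x640x3 uint8, red, green, blue), "depth" (480x640 float32, m along the optical axis (not along the pixel's ray), 0 where there is no reading), "fov_y" (degrees; the focal length in pixels is half the picture's height over the tangent of half this angle, whatever the lens; pixels are square), "cx", "cy" (the principal point, pixels), "origin" and "orientation" of the camera in the world; the wrist camera has in their place "T_tool_cam" (4x4, takes a point from camera to tool coordinates, whose origin is the TCP and whose axes are the flange's). Camera axes: x right, y up, looking along -z (the intrinsics and any distortion apply to the point x, -y, -z); pixel columns grow to the right and rows downward; lengths in m; the calibration is good to about 2 mm. A picture is of the moment at which its call begins: read the wrist's pose just before it.
- robot.close_job(): hands the job in; it is judged then, once.
The state is a dict: "time": time; "joint_positions": joint angles; "qvel": joint speeds; "joint_torque": joint torques, N m; "tool_pos": TCP position; "ee_rot": TCP orientation; "wrist_force": force on the tool from outside, world axes, zero at the start; "wrist_torque": the same for the moment, N m; "width": finger opening in m; "finger_force": force on a finger pad.
Only numpy, scipy, OpenCV 4.12 (cv2) and the standard library are available. Lean on these libraries where they do the work, as an engineer would, in place of code of your own. Each camera call takes 0.05 s, during which the arm holds its last target. There are 200 camera calls.

TASK

Two lugged aluminium hub flanges sit on turning stands on the bench. Turn the one with the notch cut in its rim until the notch squarely faces the upright dowel pin on its own stand (not the low hex screw), then let go of it. Leave the other flange, the one without a notch, as it is.

Things in the scene. Friction and masses are not known exactly. Their poses are not given: they have to be found in the camera images.
- flange_centre (a point): Notched flange, on its vertical turning axis, half-way up. Aluminium disc, radius 55 mm, from 50 to 68 mm above the bench; hub (radius 24) up to 82. Turns freely either way, cannot lift or slide, stays where left; about 2 N at a lug turns it. Three radial lugs, 20 mm wide, as thick as the disc, reach 92 mm from the axis: one opposite the notch, one 90 degrees to each side. x: to the notch, z up.
- flange_notch (a point): Middle of the notch (a gap 25 mm wide at the rim, narrowing inwards, 15 deep) at the rim of the notched flange, 55 mm from its axis, 59 mm above the bench; x points out through the notch, z up. To turn the flange, push the flank of a lug sideways about 80 mm from the axis. Under the flange are only the stand's column (radius 30) and its round foot (radius 118, top 12 mm above the bench).
- pin_top (a point): Top of the upright metal dowel pin fixed on the notched flange's stand: 16 mm across, 68 mm above the bench, 105 mm from the turning axis, outside the lugs' sweep. At the start it is 40 to 90 degrees from the notch, on either side. Also 105 mm from the axis, 130 degrees round from the pin, is a low, broad hex screw on a washer (top 25 mm above the bench): not the mark.
- spare_lug (a point): Middle of one lug (82 mm from its axis, 59 mm above the bench) of the other flange: same size and lugs but no notch, on a stand of the same kind with its own pin and screw. It turns as easily; leave it alone.

How it is judged:
By the outcome, as a careful person would: the job done as asked, in the order asked, and still so for the second after the job is handed in, with the robot touching nothing.
It also fails if it takes over 32 s, if anything falls off the work surface, if the arm or the gripper's body presses on something with over 40 N, if the wrist force passes 120 N, or if a joint passes its speed limit or range.

## Working session

There is one attempt and no reset: what is moved stays moved. The work goes in short steps, Python scripts to look and compute and a tool call to move; the robot and the scene stay as the last step left them, time stands still between calls to the robot, and variables do not carry over. Pictures are saved under pics/ and viewed, at most 10 in all, crops included, and the job is handed in when it is done.

Besides the shell and the picture viewer there is one more tool, called after "Call:" as name(argument=value, ...) on one line, values as JSON. move_arm: Moves the arm, as the interface text tells. Its arguments: {"type":"object","properties":{"deltas":{"type":"array","items":{"type":"number"}}},"required":["deltas"]}

```bash
mkdir -p pics; cat > h.py <<'E'
import numpy as np,cv2
from bench import robot
def snap(n,f):
    s=robot.snapshot(n); cv2.imwrite('pics/'+f,s['image'][:,:,::-1]); np.savez('pics/'+f+'.npz',**s); return s
E
python3 - <<'E'
from h import *
o=robot.get_obs();print(o['time'],o['tool_pos'],o['ee_rot'],o['width'])
for n in('top','scene'):
    s=snap(n,n+'1.png');print({k:v for k,v in s.items() if k not in('image','depth')})
E
```

```text
0.0 [0.21128618 0.50720381 0.20431803] [-3.13942461e+00 -2.20082888e-04  2.74683179e+00] 0.09377443714006674
{'fov_y': 51.76475333138055, 'cx': 312.8649058189579, 'cy': 237.7352200987474, 'origin': array([ 0.55465557, -0.005155  ,  0.91627434]), 'orientation': array([ 0.06749309,  0.01196282, -1.56843374])}
{'fov_y': 44.01296936446906, 'cx': 317.7586449885621, 'cy': 246.458323320121, 'origin': array([1.11533389, 0.17288501, 0.87196824]), 'orientation': array([ 0.60153808, -0.01186765,  1.91719175])}
```

View pics/top1.png

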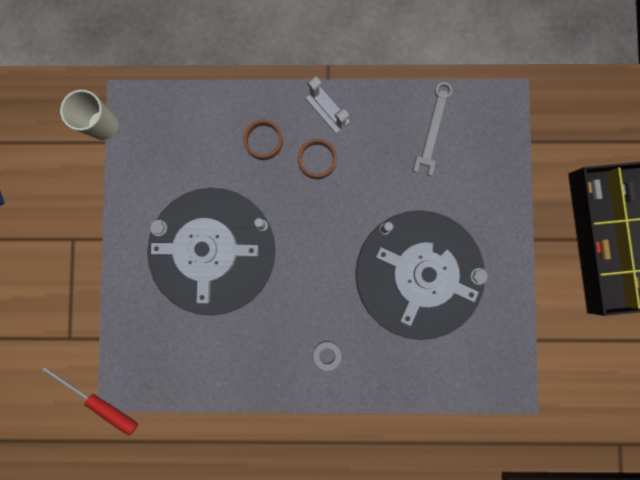

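View pics/scene1.png

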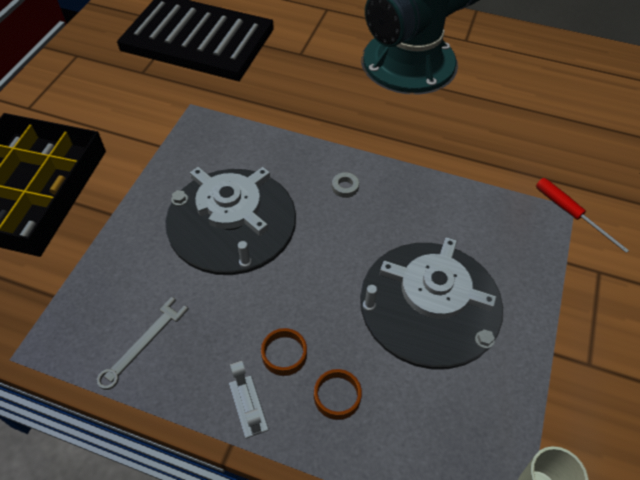

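The top view shows the notched flange at about (429,275), with its notch at (440,246), the pin at (387,228) and the hex screw at (479,276). The spare flange is on the left, at (203,249).

```bash
cat >> h.py <<'E'
from scipy.spatial.transform import Rotation as Ro
def rays(s,uv,z,R=None,o=None):
    uv=np.atleast_2d(uv).astype(float); f=240/np.tan(np.radians(s['fov_y'])/2)
    if R is None: R=Ro.from_euler('xyz',s['orientation']).as_matrix(); o=s['origin']
    d=np.c_[(uv[:,0]-s['cx'])/f,-(uv[:,1]-s['cy'])/f,-np.ones(len(uv))]@R.T
    return o+d*((z-o[2])/d[:,2])[:,None]
def wrap(a): return (a+180)%360-180
def analyse(s,c0,R=None,o=None,thr=120):
    g=cv2.cvtColor(s['image'],cv2.COLOR_RGB2GRAY)
    v,u=np.nonzero(g>thr); P=rays(s,np.c_[u,v],.068,R,o)[:,:2]; c=np.array(c0,float)
    for _ in range(8):
        d=P-c; r=np.hypot(*d.T)*1e3; a=np.degrees(np.arctan2(d[:,1],d[:,0]))
        h=np.histogram(a[(r>62)&(r<88)],72,(-180,180))[0]
        m=(r>62)&(r<90); Q=P[m]; 
        # cluster
        im=np.zeros((400,400),np.uint8); ij=np.round((Q-c)*1000+200).astype(int); im[ij[:,1],ij[:,0]]=255
        im=cv2.morphologyEx(im,cv2.MORPH_CLOSE,np.ones((5,5)))
        n,L,st,ce=cv2.connectedComponentsWithStats(im)
        idx=[k for k in np.argsort(-st[1:,4])[:3]+1]
        lab=L[ij[:,1],ij[:,0]]
        A=[];b=[];mid=[]
        for k in idx:
            q=Q[lab==k]; mu=q.mean(0); mid.append(mu)
        mid=np.array(mid); ang=np.degrees(np.arctan2(*(mid-c).T[::-1]))
        # middle lug: the one ~90 from both
        D=np.abs(wrap(ang[:,None]-ang)); k=np.argmin(D.sum(1)); i,j=[t for t in range(3) if t!=k]
        c1=(mid[i]+mid[j])/2; e=mid[j]-mid[i]; e/=np.linalg.norm(e)
        # centre along e from middle lug
        c=c1+e*((mid[k]-c1)@e)
    w=mid[k]-c; th=np.degrees(np.arctan2(w[1],w[0])); ax=np.degrees(np.arctan2(e[1],e[0]))
    n2=[ax+90,ax-90]; n2=min(n2,key=lambda t:abs(wrap(t-th)))
    return dict(c=c,mid=mid,lugang=ang,r=np.linalg.norm(mid-c,axis=1),notch=wrap(th+180),notch2=wrap(n2+180),mask=g>thr)
def pol(p,c): d=np.asarray(p)[:2]-c; return np.hypot(*d),np.degrees(np.arctan2(d[1],d[0]))
E
python3 - <<'E'
from h import *
s=dict(np.load('pics/top1.png.npz'))
c0=rays(s,(427,275),.068)[0,:2];print(c0)
a=analyse(s,c0);print({k:v for k,v in a.items() if k!='mask'})
c=a['c']
print('notch',pol(rays(s,(440,247),.068)[0],c),'pin',pol(rays(s,(386,227),.068)[0],c),'screw',pol(rays(s,(480,276),.022)[0],c))
i=s['image'][190:350,340:500];cv2.imwrite('pics/crop1.png',cv2.resize(i[:,:,::-1],(600,600),interpolation=cv2.INTER_CUBIC))
E
```

```text
[ 0.54857643 -0.18969738]
{'c': array([ 0.55014738, -0.18976279]), 'mid': array([[ 0.58136525, -0.12156258],
       [ 0.51897441, -0.25786494],
       [ 0.48185567, -0.15850305]]), 'lugang': array([  65.40460534, -114.59539466,  155.40460534]), 'r': array([0.07500549, 0.07489764, 0.07510612]), 'notch': np.float64(-24.59539466321337), 'notch2': np.float64(-24.595394663213426)}
notch (np.float64(0.051564768172909475), np.float64(-26.18409745210966)) pin (np.float64(0.10619716377352265), np.float64(40.6990654839349)) screw (np.float64(0.10488181777370609), np.float64(-91.88950828728537))
```

View pics/crop1.png

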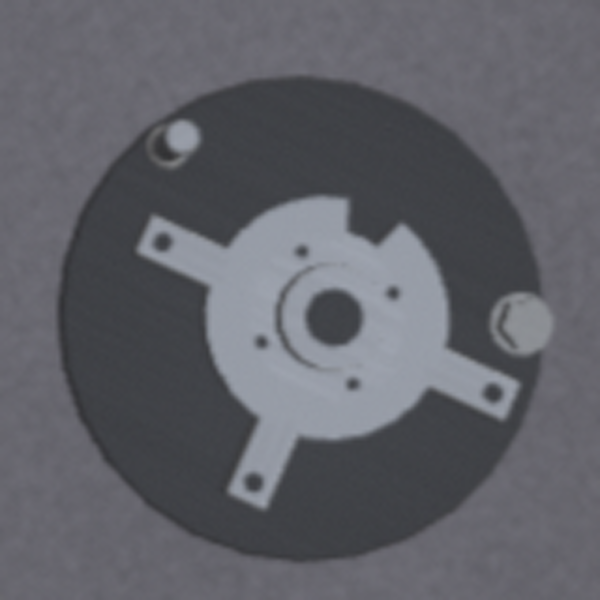

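```bash
cat >> h.py <<'E'
def row(pos,yaw_deg):
    """shift (cm) in tool axes + rotvec from the current measured pose to pos, tool down, yaw"""
    o=robot.get_obs(); R=Ro.from_euler('xyz',o['ee_rot']); T=Ro.from_euler('xyz',[np.pi,0,np.radians(yaw_deg)])
    print('t',round(o['time'],2),'pos',o['tool_pos'].round(4),'rot',np.degrees(o['ee_rot']).round(1),'w',round(o['width'],4),'F',o['wrist_force'].round(1),
     'ROW',(R.inv()*T).as_rotvec().round(3),(R.inv().apply(np.array(pos)-o['tool_pos'])*100).round(2))
E
python3 - <<'E'
from h import *
row([.345,.175,.206],157.4-66)
s=dict(np.load('pics/top1.png.npz'))
c=np.array([.55015,-.18976]);print(pol(rays(s,(388.5,226.3),.068)[0],c))
E
```

```text
t 0.1 pos [0.2113 0.5072 0.2044] rot [-179.9   -0.   157.4] w 0.0943 F [-0.7 -0.6  0.8] ROW [-2.000e-03  1.000e-03  1.152e+00] [-25.12 -25.53  -0.11]
(np.float64(0.10438888698366053), np.float64(38.475621969954915))
```

Call:
move_arm(deltas=[0,0,1.15,-25.1,-25.5,0,-0.3,0,0,1.15,-25.1,-25.5,0,-0.3,0,0,1.15,-25.1,-25.5,0,-0.3,0,0,1.15,-25.1,-25.5,0,-0.3,0,0,1.15,-25.1,-25.5,0,-0.3,0,0,1.15,-25.1,-25.5,0,-0.3,0,0,1.15,-25.1,-25.5,0,-0.3,0,0,1.15,-25.1,-25.5,0,-0.3])

```text
time: 0.9
tool_pos: [0.3464, 0.1714, 0.2051]
ee_rot: [3.141, 0.002, 1.584]
wrist_force: [0.2, 0.5, 0.5]
width: 0.0616
finger_force: 0.0
```

```bash
python3 -c "
from h import *
row([.477,-.157,.206],157.4-132)"
```

```text
t 0.9 pos [0.3464 0.1714 0.2051] rot [1.80e+02 1.00e-01 9.08e+01] w 0.0616 F [0.2 0.5 0.5] ROW [1.000e-03 2.000e-03 1.141e+00] [-3.301e+01  1.263e+01 -2.000e-02]
```

Call:
move_arm(deltas=[0,0,1.15,-33,12.6,0,0.1,0,0,1.15,-33,12.6,0,0.1,0,0,1.15,-33,12.6,0,0.1,0,0,1.15,-33,12.6,0,0.1,0,0,1.15,-33,12.6,0,0.1,0,0,1.15,-33,12.6,0,0.1,0,0,1.15,-33,12.6,0,0.1,0,0,1.15,-33,12.6,0,0.1])

```text
time: 1.7
tool_pos: [0.4803, -0.1557, 0.2036]
ee_rot: [-3.141, 0.003, 0.436]
wrist_force: [0.7, 1.1, 0.1]
width: 0.0426
finger_force: 0.0
```

```bash
python3 -c "
from h import *
row([.477,-.157,.206],-24.6)"
```

```text
t 1.7 pos [ 0.4803 -0.1557  0.2036] rot [-1.8e+02  1.0e-01  2.5e+01] w 0.0426 F [0.7 1.1 0.1] ROW [0.001 0.003 0.865] [-0.35 -0.02 -0.24]
```

Call:
move_arm(deltas=[0,0,0.866,-0.3,0,0,0.1,0,0,0.866,-0.3,0,0,0.1,0,0,0.866,-0.3,0,0,0.1,0,0,0.866,-0.3,0,0,0.1,0,0,0.866,-0.3,0,0,0.1,0,0,0.866,-0.3,0,0,0.1,0,0,0.866,-0.3,0,0,0.1])

```text
time: 2.4
tool_pos: [0.4767, -0.152, 0.2049]
ee_rot: [-3.142, 0.001, -0.419]
wrist_force: [-0.6, -0.5, -0.7]
width: 0.0421
finger_force: 0.0
```

```bash
python3 - <<'E'
from h import *
row([.4774,-.1565,.045],-24.6)
o=robot.get_obs();s=snap('wrist','w1.png');t=snap('top','top2.png');print(s['T_tool_cam'])
np.savez('pics/w1o.npz',p=o['tool_pos'],r=o['ee_rot'])
cv2.imwrite('pics/both.png',np.hstack([cv2.resize(s['image'],(400,300)),cv2.resize(t['image'],(400,300))])[:,:,::-1])
E
```

```text
t 2.4 pos [ 0.4767 -0.152   0.2049] rot [-1.8e+02  1.0e-01 -2.4e+01] w 0.0421 F [-0.6 -0.5 -0.7] ROW [-0.     0.001  0.01 ] [ 0.26  0.38 15.99]
[[ 7.25670465e-04  9.59843963e-01  2.80533493e-01  8.15476784e-02]
 [ 9.99999096e-01 -1.01414309e-03  8.83136320e-04  3.36336066e-04]
 [ 1.13217417e-03  2.80532598e-01 -9.59843831e-01 -1.79403030e-01]
 [ 0.00000000e+00  0.00000000e+00  0.00000000e+00  1.00000000e+00]]
```

View pics/both.png

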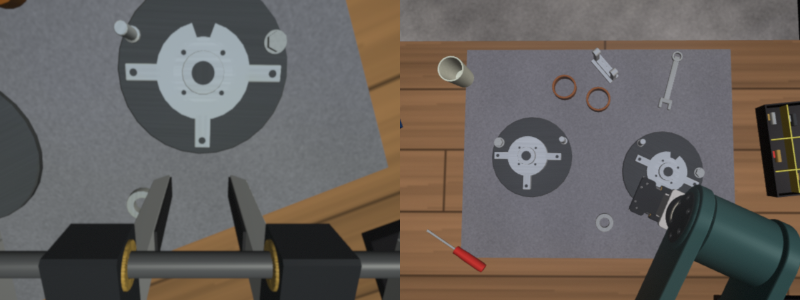

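The wrist half shows the flange at about (325,115) in full-resolution pixels. The notch is at the top, the pin top at about (190,43), and the lug lines up between the fingers.

```bash
cat >> h.py <<'E'
def wristpose(s,p,r):
    R=Ro.from_euler('xyz',r).as_matrix(); T=s['T_tool_cam']; return R@T[:3,:3],p+R@T[:3,3]
E
python3 - <<'E'
from h import *
s=dict(np.load('pics/w1.png.npz'));q=np.load('pics/w1o.npz')
R,o=wristpose(s,q['p'],q['r'])
a=analyse(s,[.55,-.19],R,o);c=a['c'];print({k:v for k,v in a.items() if k!='mask'})
g=cv2.cvtColor(s['image'],cv2.COLOR_RGB2GRAY)
for uv in((189,43),(440,66)):print(uv,pol(rays(s,uv,.068 if uv[0]<300 else .024,R,o)[0],c))
cr=np.hstack([cv2.resize(s['image'][10:90,150:230],(400,400),interpolation=cv2.INTER_CUBIC),cv2.resize(s['image'][20:240,220:440],(400,400))])
cv2.imwrite('pics/cr2.png',cr[:,:,::-1])
E
```

```text
{'c': array([ 0.55078602, -0.18923171]), 'mid': array([[ 0.58198509, -0.12093011],
       [ 0.48271044, -0.15813588],
       [ 0.51957504, -0.25755939]]), 'lugang': array([  65.449846,  155.449846, -114.550154]), 'r': array([0.07508988, 0.0748414 , 0.07511855]), 'notch': np.float64(-24.55015399650938), 'notch2': np.float64(-24.55015399650935)}
(189, 43) (np.float64(0.10757775443615925), np.float64(38.87683089700534))
(440, 66) (np.float64(0.10155077907960376), np.float64(-91.4007937247017))
```

View pics/cr2.png

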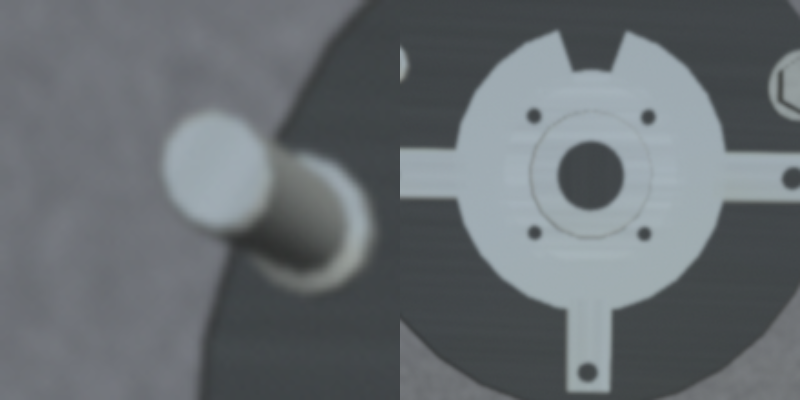

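```bash
python3 - <<'E'
from h import *
s=dict(np.load('pics/w1.png.npz'));q=np.load('pics/w1o.npz')
R,o=wristpose(s,q['p'],q['r']);c=np.array([.55079,-.18923])
print(pol(rays(s,(193,44),.068,R,o)[0],c))
row([.478,-.156,.046],-24.6)
E
```

```text
(np.float64(0.104829007181148), np.float64(38.50282848166835))
t 2.5 pos [ 0.4768 -0.152   0.2051] rot [-180.     0.   -23.9] w 0.042 F [ 0.5 -0.4 -0.7] ROW [-0.     0.001  0.013] [ 0.28  0.32 15.91]
```

Call:
move_arm(deltas=[0,0,0.013,0.3,0.3,5,0.1,0,0,0.013,0.3,0.3,10,0.1,0,0,0.013,0.3,0.3,14,0.1,0,0,0.013,0.3,0.3,15.9,0.1,0,0,0.013,0.3,0.3,15.9,0.3,0,0,0.013,0.3,0.3,15.9,0.46,0,0,0.013,0.3,0.3,15.9,0.46,0,0,0.013,0.3,0.3,15.9,0.46])

```text
time: 3.3
tool_pos: [0.48, -0.1567, 0.0487]
ee_rot: [-3.141, -0.004, -0.432]
wrist_force: [-0.5, -0.2, -0.4]
width: 0.0252
finger_force: 0.0
```

```bash
python3 - <<'E'
from h import *
c=np.array([.5508,-.1892])
for t in (10,20,30):
    a=np.radians(155.4+t); row([*(c+.08*np.array([np.cos(a),np.sin(a)])),.046],-24.6+t)
E
```

```text
t 3.3 pos [ 0.48   -0.1567  0.0487] rot [-180.    -0.2  -24.7] w 0.0252 F [-0.5 -0.2 -0.4] ROW [ 0.    -0.004 -0.177] [-0.09  1.4   0.26]
t 3.3 pos [ 0.48   -0.1567  0.0487] rot [-180.    -0.2  -24.7] w 0.0252 F [-0.5 -0.2 -0.4] ROW [ 0.001 -0.004 -0.351] [0.28 2.74 0.27]
t 3.3 pos [ 0.48   -0.1567  0.0487] rot [-180.    -0.2  -24.7] w 0.0252 F [-0.5 -0.2 -0.4] ROW [ 0.001 -0.004 -0.526] [0.87 4.01 0.27]
```

Call:
move_arm(deltas=[0,0,-0.072,-0.15,0.56,0.2,0.46,0,0,-0.142,-0.13,1.12,0.25,0.46,0,0,-0.212,-0.04,1.67,0.25,0.46,0,0,-0.282,0.1,2.21,0.25,0.46,0,0,-0.351,0.28,2.74,0.25,0.46,0,0,-0.421,0.48,3.26,0.25,0.46,0,0,-0.491,0.73,3.76,0.25,0.46,0,0,-0.526,0.87,4.01,0.25,0.46])

```text
time: 4.1
tool_pos: [0.4709, -0.1965, 0.0457]
ee_rot: [3.141, -0.003, 0.096]
wrist_force: [-0.1, 1.2, 0.6]
width: 0.0252
finger_force: 0.7
```

```bash
python3 - <<'E'
from h import *
c=np.array([.5508,-.1892])
for t in (35,40,45,50,55,57,59):
    a=np.radians(155.4+t); row([*(c+.08*np.array([np.cos(a),np.sin(a)])),.046],-24.6+t)
E
```

```text
t 4.1 pos [ 0.4709 -0.1965  0.0457] rot [180.   -0.2   5.5] w 0.0252 F [-0.1  1.2  0.6] ROW [ 0.001 -0.003 -0.086] [ 0.06  0.72 -0.03]
t 4.1 pos [ 0.4709 -0.1965  0.0457] rot [180.   -0.2   5.5] w 0.0252 F [-0.1  1.2  0.6] ROW [ 0.001 -0.003 -0.173] [ 0.15  1.41 -0.03]
t 4.1 pos [ 0.4709 -0.1965  0.0457] rot [180.   -0.2   5.5] w 0.0252 F [-0.1  1.2  0.6] ROW [ 0.001 -0.003 -0.26 ] [ 0.3   2.09 -0.03]
t 4.1 pos [ 0.4709 -0.1965  0.0457] rot [180.   -0.2   5.5] w 0.0252 F [-0.1  1.2  0.6] ROW [ 0.001 -0.003 -0.347] [ 0.51  2.76 -0.02]
t 4.1 pos [ 0.4709 -0.1965  0.0457] rot [180.   -0.2   5.5] w 0.0252 F [-0.1  1.2  0.6] ROW [ 0.002 -0.003 -0.435] [ 0.77  3.41 -0.02]
t 4.1 pos [ 0.4709 -0.1965  0.0457] rot [180.   -0.2   5.5] w 0.0252 F [-0.1  1.2  0.6] ROW [ 0.002 -0.003 -0.47 ] [ 0.89  3.66 -0.02]
t 4.1 pos [ 0.4709 -0.1965  0.0457] rot [180.   -0.2   5.5] w 0.0252 F [-0.1  1.2  0.6] ROW [ 0.002 -0.003 -0.505] [ 1.02  3.9  -0.02]
```

Call:
move_arm(deltas=[0,0,-0.086,0.06,0.72,0,0.46,0,0,-0.173,0.15,1.41,0,0.46,0,0,-0.26,0.3,2.09,0,0.46,0,0,-0.347,0.51,2.76,0,0.46,0,0,-0.435,0.77,3.41,0,0.46,0,0,-0.47,0.89,3.66,0,0.46,0,0,-0.505,1.02,3.9,0,0.46,0,0,-0.505,1.02,3.9,0,0.46])

```text
time: 4.9
tool_pos: [0.4843, -0.2345, 0.0454]
ee_rot: [3.139, -0.001, 0.599]
wrist_force: [-1.0, -0.6, -0.3]
width: 0.0252
finger_force: 0.0
```

```bash
python3 - <<'E'
from h import *
o=robot.get_obs();s=snap('wrist','w2.png')
np.savez('pics/w2o.npz',p=o['tool_pos'],r=o['ee_rot']);row([.48,-.2,.046],34.4)
E
```

```text
t 4.95 pos [ 0.4842 -0.2345  0.0452] rot [ 1.799e+02 -1.000e-01  3.430e+01] w 0.0254 F [ 0.4  0.5 -0. ] ROW [ 0.002 -0.001 -0.002] [ 1.6  -3.09 -0.09]
```

View pics/w2.png

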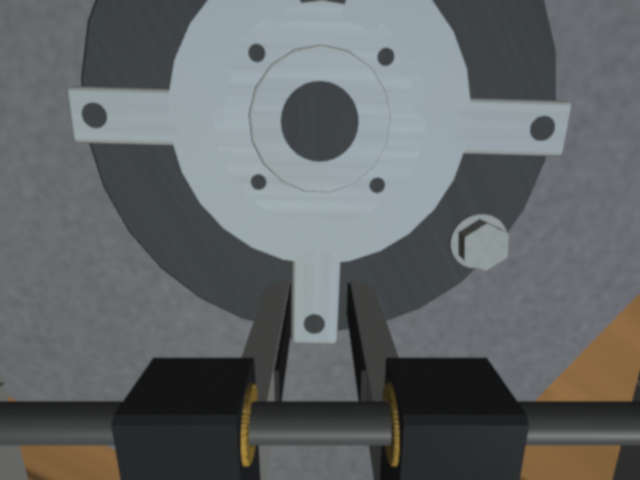

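The two side lugs are visible here, with holes at (94,115) and (542,127). They give the flange angle directly.

```bash
python3 - <<'E'
from h import *
s=dict(np.load('pics/w2.png.npz'));q=np.load('pics/w2o.npz')
R,o=wristpose(s,q['p'],q['r'])
P=rays(s,[(94,115),(542,127),(314,324)],.068,R,o)[:,:2]
e=P[0]-P[1];a=np.degrees(np.arctan2(e[1],e[0]));print(P,np.linalg.norm(e),'notch',a-90,'c',(P[0]+P[1])/2)
c=np.array([.5508,-.1892]);m=P[2]-c;print(np.degrees(np.arctan2(m[1],m[0]))-180)
# hub bore centre at z .082 and 3rd estimate: side lug centre-lines by edges
g=cv2.cvtColor(s['image'],cv2.COLOR_RGB2GRAY)
def mid(u,lo,hi):
    v=np.nonzero(g[lo:hi,u]>120)[0]+lo; return (u,v.mean())
L=rays(s,[mid(u,70,160) for u in range(115,160)],.068,R,o)[:,:2];Q=rays(s,[mid(u,80,170) for u in range(480,525)],.068,R,o)[:,:2]
e=L.mean(0)-Q.mean(0);print('edge notch',np.degrees(np.arctan2(e[1],e[0]))-90)
E
```

```text
[[ 0.50592814 -0.11965723]
 [ 0.59508189 -0.25759916]
 [ 0.48119178 -0.2333343 ]] 0.16424483538849985 notch 32.87513637063927 c [ 0.55050502 -0.1886282 ]
-327.62372429105903
edge notch 32.762149158296864
```

Call:
move_arm(deltas=[0,0,-0.03,0.01,0.25,0,0.46,0,0,-0.06,0.02,0.48,0,0.46,0,0,-0.08,0.03,0.65,0,0.46,0,0,-0.1,0.04,0.8,0,0.46,0,0,-0.1,0.04,0.8,0,0.46,0,0,-0.1,0.04,0.8,0,0.46])

```text
time: 5.55
tool_pos: [0.4884, -0.2406, 0.044]
ee_rot: [3.141, -0.0, 0.698]
wrist_force: [-0.2, 0.8, -0.1]
width: 0.0253
finger_force: 0.1
```

```bash
cat >> h.py <<'E'
def quick(name):
    o=robot.get_obs();s=snap('wrist',name);R,t=wristpose(s,o['tool_pos'],o['ee_rot'])
    g=cv2.cvtColor(s['image'],cv2.COLOR_RGB2GRAY);print(o['tool_pos'],np.degrees(o['ee_rot'][2]),o['width'])
    a=[rays(s,[(u,(np.nonzero(g[lo:lo+90,u]>120)[0]+lo).mean()) for u in rg],.068,R,t)[:,:2].mean(0) for rg,lo in((range(115,160),70),(range(480,525),80))]
    e=a[0]-a[1];print('notch',np.degrees(np.arctan2(e[1],e[0]))-90)
E
python3 -c "
from h import *
quick('w3.png')"
```

```text
[ 0.48837371 -0.2405852   0.04399536] 40.01791378050893 0.025278502937339867
notch 37.92690367761735
```

Call:
move_arm(deltas=[0,0,0,0,-0.15,0,0.36,0,0,0,0,-0.15,0,0.3,0,0,0,0,-0.15,-4,0.3,0,0,0,0,-0.15,-9,0.3,0,0,0,0,-0.15,-14,0.3,0,0,0,0,-0.15,-16,0.3,0,0,0,0,-0.15,-16,0.3,0,0,0,0,-0.15,-16,0.3])

```text
time: 6.4
tool_pos: [0.487, -0.2391, 0.2031]
ee_rot: [-3.141, 0.0, 0.699]
wrist_force: [-0.3, 0.1, -0.4]
width: 0.0326
finger_force: 0.0
```

```bash
python3 - <<'E'
from h import *
o=robot.get_obs();s=snap('wrist','w4.png');R,t=wristpose(s,o['tool_pos'],o['ee_rot'])
np.savez('pics/w4o.npz',p=o['tool_pos'],r=o['ee_rot'])
a=analyse(s,[.5508,-.1892],R,t);print({k:v for k,v in a.items() if k!='mask'})
cv2.imwrite('pics/w4c.png',cv2.resize(s['image'][0:240,160:480],(800,600),interpolation=cv2.INTER_CUBIC)[:,:,::-1])
E
```

```text
{'c': array([ 0.550674  , -0.18906619]), 'mid': array([[ 0.50454632, -0.12985549],
       [ 0.59681625, -0.24829556],
       [ 0.49161563, -0.23507521]]), 'lugang': array([ 127.92013079,  -52.07986921, -142.07986921]), 'r': array([0.07505778, 0.07508146, 0.07486469]), 'notch': np.float64(37.92013078732157), 'notch2': np.float64(37.9201307873216)}
```

View pics/w4c.png

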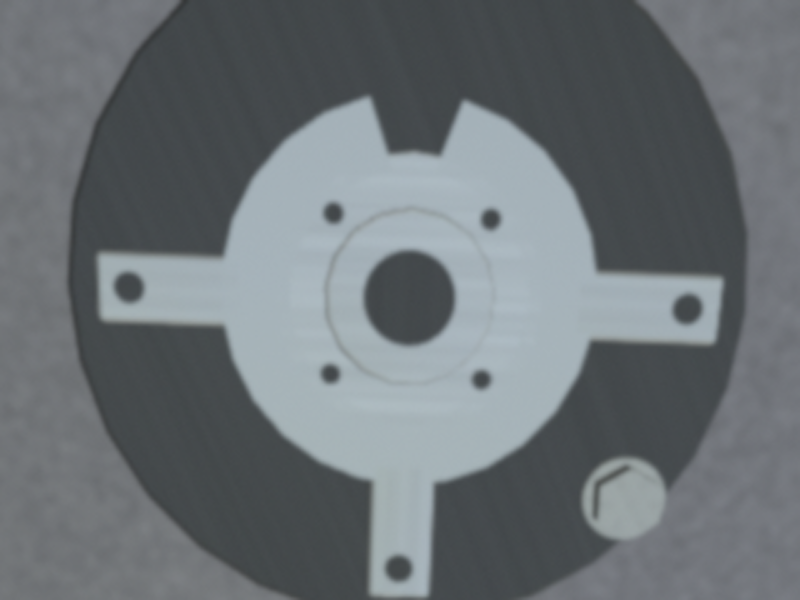

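The flange sits squarely at 37.9°, but the pin is out of frame at the top. I'll shift 6 cm towards the pin so the notch and pin are in the same picture.

Call:
move_arm(deltas=[0,0,0,4,0,-2,0.3,0,0,0,6,0,-3,0.3,0,0,0,6,0,-3,0.3,0,0,0,6,0,-3,0.3,0,0,0,6,0,-3,0.3])

```text
time: 6.95
tool_pos: [0.5319, -0.2009, 0.2317]
ee_rot: [-3.138, 0.002, 0.698]
wrist_force: [-0.2, 0.3, 0.2]
width: 0.0327
finger_force: 0.0
```

```bash
python3 - <<'E'
from h import *
o=robot.get_obs();s=snap('wrist','w5.png');R,t=wristpose(s,o['tool_pos'],o['ee_rot'])
np.savez('pics/w5o.npz',p=o['tool_pos'],r=o['ee_rot'])
a=analyse(s,[.5508,-.1892],R,t);print({k:v for k,v in a.items() if k!='mask'})
cv2.imwrite('pics/w5c.png',cv2.resize(s['image'][0:240,160:480],(800,600),interpolation=cv2.INTER_CUBIC)[:,:,::-1])
E
```

```text
{'c': array([ 0.5510504, -0.1890632]), 'mid': array([[ 0.49195913, -0.2351496 ],
       [ 0.59730636, -0.24837189],
       [ 0.50492536, -0.12992239]]), 'lugang': array([-142.04865863,  -52.04865863,  127.95134137]), 'r': array([0.07493821, 0.07521392, 0.07500103]), 'notch': np.float64(37.951341365307286), 'notch2': np.float64(37.95134136530726)}
```

View pics/w5c.png

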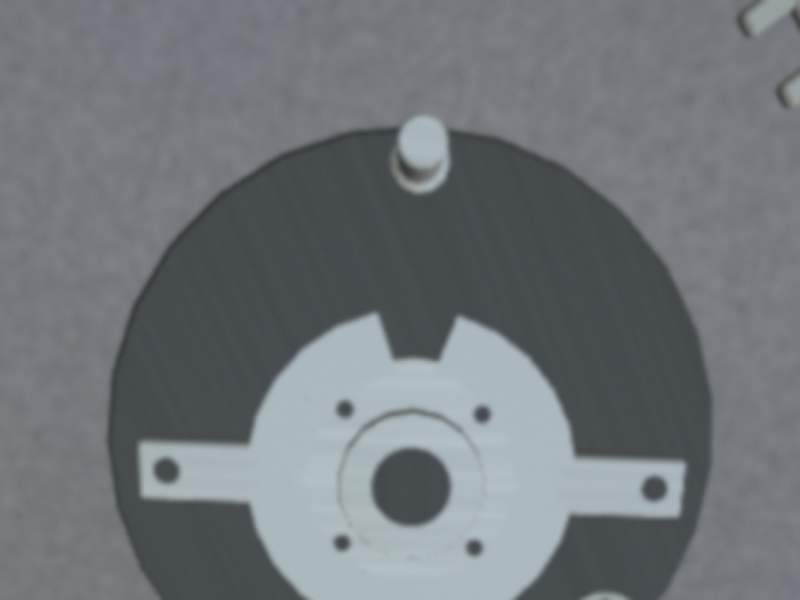

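The pin top is at crop (424,141), straight out from the notch at (418,335). Next I'll compute its bearing.

```bash
python3 - <<'E'
from h import *
s=dict(np.load('pics/w5.png.npz'));q=np.load('pics/w5o.npz')
R,o=wristpose(s,q['p'],q['r']);c=np.array([.55105,-.18906])
g=cv2.cvtColor(s['image'],cv2.COLOR_RGB2GRAY)
for thr in (150,165):
    m=g[40:68,310:350]>thr;v,u=np.nonzero(m);print(thr,m.sum(),u.min()+310,u.max()+310,v.min()+40,v.max()+40)
for uv in((329.1,56),(329.6,56.4),(330,56.5)):print(pol(rays(s,uv,.068,R,o)[0],c))
# rim notch corners
for uv in((311,125.5),(343.5,127)):print(pol(rays(s,uv,.068,R,o)[0],c))
row([.488,-.2398,.045],40)
E
```

```text
150 323 320 338 46 67
165 262 321 337 47 67
(np.float64(0.104916023116237), np.float64(38.314278682638985))
(np.float64(0.10464481942069782), np.float64(38.09835900211734))
(np.float64(0.10458468611633986), np.float64(37.928489416761934))
(np.float64(0.05449773177957338), np.float64(51.746834541685296))
(np.float64(0.054331637373835825), np.float64(23.931984144716388))
t 7.0 pos [ 0.532  -0.201   0.2321] rot [-1.798e+02  1.000e-01  4.000e+01] w 0.0328 F [-1.2  0.9  0.2] ROW [-0.003  0.002 -0.   ] [-5.83  0.2  18.72]
```

```bash
python3 -c "
from bench import robot
print(robot.close_job())"
```

```text
the job is handed in; nothing more can be done
None
```

I turned the notched flange about 62.5° so its notch faces the dowel pin to within about 0.5° by the last wrist picture, let go of it with the arm clear, left the spare flange alone, and handed the job in at about 7 s.

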